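Release and push off the filter lid

ROBOT

A 6-joint arm with a two-finger parallel gripper is mounted at the origin on the work surface. World frame = base frame: x ahead of the robot, y to its left, z up, the work surface at z = 0. Lengths are in m, angles in rad, forces in N, time in s.
With the tool pointing down it reaches from about 0.225 to 0.875 m from the base axis. Payload 3.4 kg.
Tool frame: the origin (TCP) lies at the very end of the fingers, on their centre line; the grasp point (between the pads) lies 19 mm behind it (manip.grasp_offset is the distance from the TCP to the grasp point, in m); x points along the fingers, y is the direction in which the jaws open and shut, and the axes are right-handed (so a half turn about x gives the same grasp; the last joint's range is limited). The gripper opens to 85 mm and grips with 20 to 120 N. Pads are 22 mm wide; open, the fingers measure 114 mm over their backs; the gripper's body (76 mm by 85 mm) begins 54 mm behind the grasp point. The pads swing forward as they close: fully open they stand 13 mm farther back than shut.
Start: joints at [-1.316, 0.276, 1.505, -0, 1.361, -0.121], TCP at [0.211, -0.535, 0.205] pointing down, gripper open.
Joint ranges: [-2.89, 2.89], [-0.75, 2.08], [0.22, 2.7], [-1.18, 4.32], [0.11, 2.71], [-2.7, 2.7]. Speed limits (rad/s): [2.57, 2.57, 3.14, 3.14, 3.14, 3.14].

INTERFACE

Orientations are given as a unit quaternion [w, x, y, z].
In Python, from rig import manip gives the robot as it stands.
- The arm moves only by the tool step_arm, never from a script. Its argument "increments" is a list of rows, each an object with "grip": the opening, from 0 (shut) to 1 (fully open); "delta_pos": the shift along the world's x, y, z in m, a list of three; "twist": the turn about the world's z in degrees. A call has 1 to 10 rows; each row shifts and turns the commanded pose from where the row before left it; what a row does not reach is not made up. A row lasts 1/12 s, in which the tool goes at most 41.7 mm and 7.16 degrees, less where a joint would pass 70% of its speed; a pose out of reach is approached as far as the arm can. A call with a gripper value outside its range is refused whole. The fingers move at their own pace and stop on an object; "force" is the grip in N (left out, the last holds). Time passes only in rows, so rows that do not move let the fingers close. It gives the time, the measured TCP pose, the force and the opening at its end, in the units of the state.
- manip.get_state(): the state, without advancing time (a new reading comes with each control period).
- manip.get_image(name): name is "scene" or "top"; returns a dict with "img" (400x640x3 uint8, red, green, blue), "fx", "fy", "cx", "cy" (pixels), "rvec" (rotation vector, rad) and "tvec" (3), from world to camera coordinates, as OpenCV has them. Camera axes: x right, y down, z forward; pixel columns grow to the right and rows downward; lengths in m; the calibration is good to about 2 mm. A picture is of the moment at which its call begins. There is no depth.
- manip.sign_off(): hands the job in, once; it reports no verdict.
The state is a dict: "clock": time; "qpos": joint angles; "qd": joint speeds; "effort": joint torques, N m; "position": TCP position; "ee_rot": TCP orientation; "contact_force": force on the tool from outside, world axes, zero at the start; "moment": the same for the moment, N m; "width": finger opening in m.
Only numpy, scipy, OpenCV 4.12 (cv2) and the standard library are available. Lean on these libraries where they do the work, as an engineer would, in place of code of your own. Each camera call takes 0.05 s, during which the arm holds its last target. There are 200 camera calls.

TASK

Open the air filter box for a filter check: press its snap tab all the way in (downwards), then push the released metal lid along its guides, off its seat and onto the white tile shelf, until the filter seat is completely uncovered, and leave the lid lying flat there. Only press and push: do not shove the lid against the tab before it is pressed in, do not lift, carry or tip the lid, and leave the tubes, loop holder and petri dishes standing where they are.

Things in the scene. Friction and masses are not known exactly. Their poses are not given: they have to be found in the camera images.
- filter_box: Fixed low white plastic filter box joined to a white tile shelf. Origin on the table right under the middle of the snap tab; z up; x points from the lid's seat across the tab to the tile shelf: the way the lid slides off; y is across. Values below called box x, y, z are mm in this frame. Behind the box (box x below -128) is free table. Pipe stub at the seat's -y side to y -76, top z 27.
- seat (a point): Middle of the lid's seat (box x -67, y 0, z 36). The seat is box x -112 to -22; a round filter 66 mm across is sunk in its middle. Guide rails run along both sides at |y| 46 to 54, x -117 to 21, tops at z 42. A low back lip at x -117 to -112 has its top at z 39: the lid's back face shows 15 mm above it, to be pushed there.
- shelf (a point): Middle of the top of the white tile shelf (box x 91, y 0, z 34), 138 mm along x (22 to 160) by 232 mm along y. End stop for the lid across its far edge: box x 151 to 159, |y| up to 55, top z 46.
- tab_top (a point): Middle of the top face of the snap tab, a ribbed grey plastic block, 40 (box x) by 56 (y) mm, between lid and tile shelf. Out, its top is at z 45.5 (up to 1 mm lower at the start), 9.5 mm above the seat, and blocks the lid; fully in, its top is at z 34.5, 1.5 mm below the seat, and the lid slides over it.
- tab (a joint): Travel of the snap tab straight down in m: 0 = out (locked), 0.011 = fully in, at its stop. It takes about 4 N to move, has no return spring and stays where it is left.
- lid: Loose aluminium lid 88 x 88 x 18 mm, about 0.25 kg; steel knob 24 mm across amid its top, reaching 36 mm above its underside. Origin: centre of its underside; z up, x as the box when seated: box x -67, z 36; 3 mm of play before it meets the tab, 2 mm to each rail. On the tile shelf its z is 34. The seat is wholly uncovered when its origin is beyond box x 22; at the end stop it is at x 107.
- tube_a: Bystander: green plastic culture tube, 34 across, 104 mm tall, standing loose on the tile shelf beside the lid's path, near x 95, y -85 mm of the filter box. Origin at the centre of its foot; z up.
- tube_b: Bystander: a second such tube, standing loose on the table beside the box, near x -70, y -130 mm of the filter box. Origin at the centre of its foot.
- loop_holder: Bystander: blue block 60 x 34 x 40 mm holding two upright inoculating loops reaching 110 mm above its underside, loose on the tile shelf near x 100, y 88 mm of the filter box. Origin at the centre of its underside.
- petri_stack: Bystander: stack of four glass petri dishes, 94 across, 60 mm tall, loose on the table at the left under the lens of a fixed steel swing arm magnifier, 260 mm tall, that stands behind it. Origin at the centre of its underside.
There are look-alikes about, which are no part of the job. Of the things that look like the lid, the middle-sized one is meant.

How it is judged:
By the outcome, as a careful person would: the job done as asked, in the order asked, and still so for the second after the job is handed in, with the robot touching nothing.
It also fails if it takes over 40 s, if anything falls off the work surface, if the arm or the gripper's body presses on something with over 40 N, if the wrist force passes 120 N, or if a joint passes its speed limit or range.

## Working session

There is one attempt and no reset: what is moved stays moved. The work goes in short steps, Python scripts to look and compute and a tool call to move; the robot and the scene stay as the last step left them, time stands still between calls to the robot, and variables do not carry over. Pictures are saved under pics/ and viewed, about 8 in all and at most 12, crops included, and the job is handed in when it is done.

Besides the shell and the picture viewer there is one more tool, called after ">>>" as name(argument=value, ...), one argument or row to a line, values as JSON. step_arm: Moves the arm, as the interface text tells. Its arguments: {"type":"object","properties":{"increments":{"type":"array"},"force":{"type":"number"}},"required":["increments"]}

```bash
mkdir -p pics
cat > h.py <<'E'
import sys; sys.path.insert(0,'.')
import numpy as np, cv2
from rig import manip
def snap(n,f=None):
    d=manip.get_image(n); 
    if f: cv2.imwrite('pics/'+f,d['img'][:,:,::-1])
    return d
def K(d): return np.array([[d['fx'],0,d['cx']],[0,d['fy'],d['cy']],[0,0,1.]])
def ray(d,uv,z):
    R=cv2.Rodrigues(np.array(d['rvec'],float))[0]; t=np.array(d['tvec'],float).ravel()
    c=-R.T@t; r=R.T@np.linalg.inv(K(d))@np.array([uv[0],uv[1],1.])
    return c+r*(z-c[2])/r[2]
def proj(d,P):
    return cv2.projectPoints(np.array(P,float).reshape(-1,3),np.array(d['rvec'],float),np.array(d['tvec'],float),K(d),None)[0][:,0]
E
python3 - <<'E'
from h import *
d=snap('top','t0.png'); e=snap('scene','s0.png')
for k in (d,e):
    R=cv2.Rodrigues(np.array(k['rvec'],float))[0]; print(-R.T@np.array(k['tvec']).ravel(),R.round(2).tolist(),k['fx'])
print(manip.get_state())
E
```

```text
[0.33623325 0.07951372 1.2080023 ] [[0.02, -1.0, 0.01], [-0.98, -0.02, -0.17], [0.17, -0.0, -0.99]] 518.1771436284387
[0.87262873 0.64841366 0.68267784] [[-0.87, 0.49, -0.02], [0.35, 0.59, -0.73], [-0.35, -0.64, -0.68]] 403.92048511184373
{'clock': 0.1, 'qpos': array([-1.31597169e+00,  2.76535742e-01,  1.50599903e+00,  9.67515751e-06,
        1.36069787e+00, -1.20994377e-01]), 'qd': array([ 0.00033379, -0.00225402, -0.0035961 , -0.00078815,  0.00176213,
        0.00045271]), 'effort': array([ 2.79418273e-04, -4.17702305e+01, -2.46403903e+01, -2.52880682e-04,
        5.82071618e-03, -8.36127072e-06]), 'position': array([ 0.21091751, -0.53437423,  0.20452696]), 'ee_rot': array([-0.13151202, -0.69462398, -0.13266952,  0.69469484]), 'contact_force': array([ 0.7627208 , -0.48043157, -0.1840604 ]), 'moment': array([ 0.03905808, -0.01743828,  0.06184656]), 'width': 0.08544431393895867}
```

View pics/t0.png

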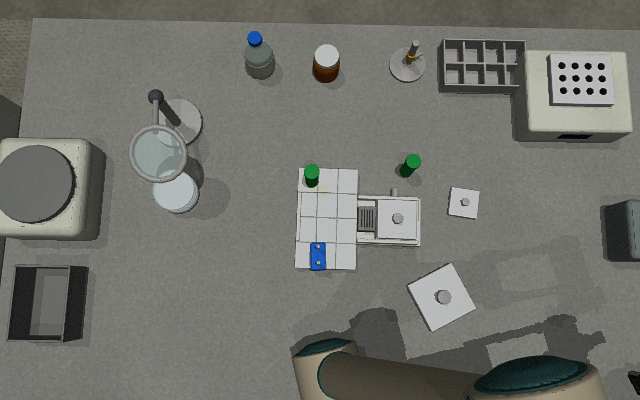

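View pics/s0.png

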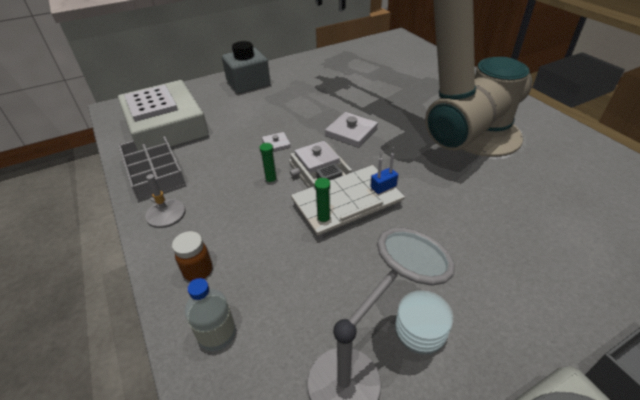

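Lid candidates in the top image are the small plate (464,203), the plate seated on the box (398,219) and the large plate (442,297). The middle-sized one sits on the box next to the ribbed tab (367,218), so I choose that and check it in a close crop.

Run:
```python
from h import *
im=cv2.imread('pics/t0.png')[150:290,285:445]
cv2.imwrite('pics/c0.png',cv2.resize(im,None,fx=4.2857,fy=4.2857,interpolation=cv2.INTER_CUBIC)[:600,:])
```

```text
(no output)
```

View pics/c0.png

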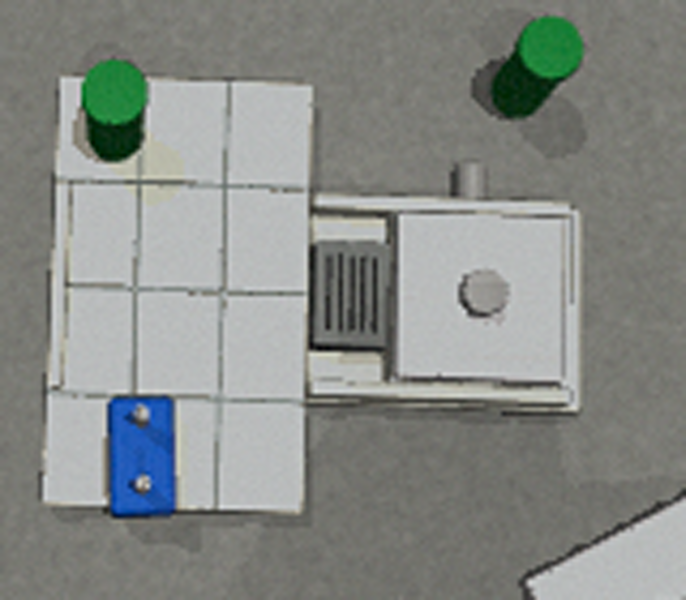

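```bash
cat > fit.py <<'E'
from h import *
from scipy.optimize import least_squares
d=snap('top')
obs=[((60,76),(160,-116,34)),((313,86),(22,-116,34)),((303,514),(22,116,34)),((43,503),(160,116,34)),((485,292),(-67,0,72)),
((318,241),(20,-28,45)),((391,240),(-20,-28,45)),((388,349),(-20,28,45)),((311,347),(20,28,45)),((580,206),(-117,-54,42)),((578,411),(-117,54,42))]
uv=np.array([o[0] for o in obs])/4.2857+[285,150]-.4; B=np.array([o[1] for o in obs])/1000.
def W(p,B):
    c,s=np.cos(p[2]),np.sin(p[2]); B=np.atleast_2d(B)
    return np.c_[p[0]+c*B[:,0]-s*B[:,1],p[1]+s*B[:,0]+c*B[:,1],B[:,2]]
if __name__=='__main__':
    r=least_squares(lambda p:(proj(d,W(p,B))-uv).ravel(),[.35,0,1.57],loss='soft_l1')
    p=r.x; print(p,np.degrees(p[2])); print((proj(d,W(p,B))-uv).round(1).tolist())
    np.save('p.npy',p)
    for n,b in dict(tab=(0,0,.045),seat=(-.067,0,.036),back=(-.111,0,.05),pre=(-.15,0,.05),end=(.06,0,.034)).items(): print(n,W(p,b).round(4))
    print(manip.get_state()['ee_rot'])
E
python3 fit.py
```

```text
[ 0.49767492 -0.03588496  1.54747597] 88.66384183033777
[[0.3, -0.4], [0.5, -0.4], [0.1, 0.3], [-0.5, 0.4], [0.6, 0.3], [-0.4, 0.1], [0.2, 1.0], [0.4, 0.1], [0.6, -0.2], [-1.5, -0.3], [-1.3, -1.0]]
tab [[ 0.4977 -0.0359  0.045 ]]
seat [[ 0.4961 -0.1029  0.036 ]]
back [[ 0.4951 -0.1469  0.05  ]]
pre [[ 0.4942 -0.1858  0.05  ]]
end [[0.4991 0.0241 0.034 ]]
[-0.13158349 -0.69463662 -0.13258052  0.69468565]
```

Fit residuals are about 1 px or less. The picked lid is the plate seated between the rails, next to the ribbed tab, so I move above the tab with the gripper shut.

>>> step_arm(
  increments=[
    {"grip": 0, "delta_pos": [0.0143, 0.025, 0], "twist": 3.4},
    {"grip": 0, "delta_pos": [0.0143, 0.025, 0], "twist": 3.4},
    {"grip": 0, "delta_pos": [0.0143, 0.025, 0], "twist": 3.4},
    {"grip": 0, "delta_pos": [0.0143, 0.025, 0], "twist": 3.4},
    {"grip": 0, "delta_pos": [0.0143, 0.025, 0], "twist": 3.4},
    {"grip": 0, "delta_pos": [0.0143, 0.025, 0], "twist": 3.4},
    {"grip": 0, "delta_pos": [0.0143, 0.025, 0], "twist": 3.4},
    {"grip": 0, "delta_pos": [0.0143, 0.025, 0], "twist": 3.4},
    {"grip": 0, "delta_pos": [0.0143, 0.025, 0], "twist": 3.4},
    {"grip": 0, "delta_pos": [0.0143, 0.025, 0], "twist": 3.4},
  ],
)

```text
clock: 0.98
position: [0.3543, -0.2835, 0.2052]
ee_rot: [0.33, 0.625, 0.33, -0.625]
contact_force: [1.0, -0.3, -0.3]
width: -0.0
```

>>> step_arm(
  increments=[
    {"grip": 0, "delta_pos": [0.0143, 0.025, -0.01], "twist": 3.4},
    {"grip": 0, "delta_pos": [0.0143, 0.025, -0.01], "twist": 3.4},
    {"grip": 0, "delta_pos": [0.0143, 0.025, -0.01], "twist": 3.4},
    {"grip": 0, "delta_pos": [0.0143, 0.025, -0.01], "twist": 3.4},
    {"grip": 0, "delta_pos": [0.0143, 0.025, -0.01], "twist": 3.4},
    {"grip": 0, "delta_pos": [0.0143, 0.025, -0.01], "twist": 3.4},
    {"grip": 0, "delta_pos": [0.0143, 0.025, -0.01], "twist": 3.4},
    {"grip": 0, "delta_pos": [0.0143, 0.025, -0.01], "twist": 3.4},
    {"grip": 0, "delta_pos": [0.0143, 0.025, -0.01], "twist": 3.4},
    {"grip": 0, "delta_pos": [0.0143, 0.024, -0.01], "twist": 3.4},
  ],
)

```text
clock: 1.82
position: [0.4973, -0.0344, 0.1047]
ee_rot: [-0.499, -0.501, -0.499, 0.501]
contact_force: [-0.4, -0.3, 0.3]
width: -0.0001
```

```bash
cat > st.py <<'E'
from h import *
p=np.load('p.npy')
def rep():
    s=manip.get_state(); w,x,y,z=s['ee_rot']; q=s['position']; c,sn=np.cos(p[2]),np.sin(p[2]); a=q[:2]-p[:2]
    print('t',s['clock'],'pos',q.round(4),'box',[round(1e3*(c*a[0]+sn*a[1]),1),round(1e3*(-sn*a[0]+c*a[1]),1)],'F',s['contact_force'].round(1),'w',s['width'],'jaw',np.degrees(np.arctan2(1-2*(x*x+z*z),2*(x*y-w*z))).round(1),'dir',np.round([1-2*(y*y+z*z),2*(x*y+w*z),2*(x*z-w*y)],3))
rep()
E
python3 - <<'E'
from st import *
im=snap('scene')['img'][100:250,250:450,::-1]
cv2.imwrite('pics/s1.png',cv2.resize(im,None,fx=4,fy=4,interpolation=cv2.INTER_CUBIC))
E
```

```text
t 1.8167 pos [ 0.4973 -0.0344  0.1047] box [np.float64(1.5), np.float64(0.4)] F [-0.4 -0.3  0.3] w -0.00014291205618230526 jaw -0.3 dir [-0.  0. -1.]
```

View pics/s1.png

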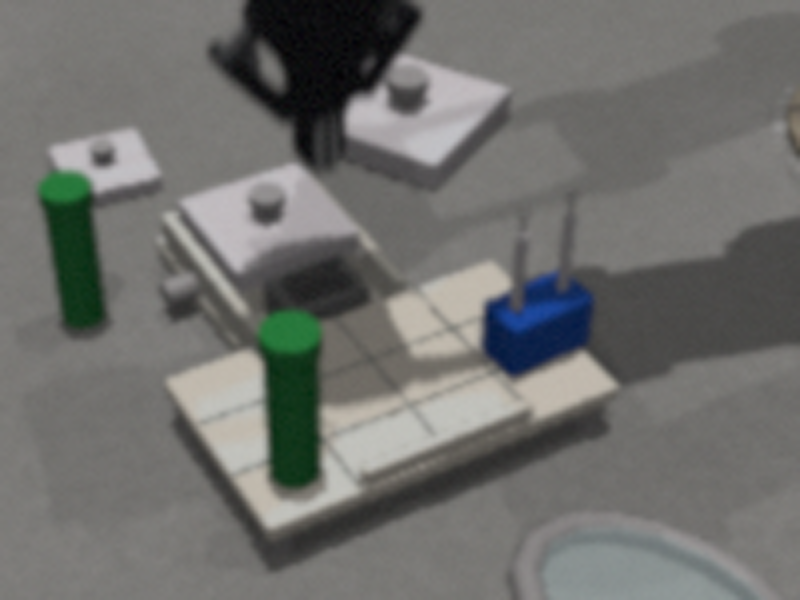

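The shut fingers (tip at crop pixel 320,165) hang over the tab (320,285). The scene is untouched, so I descend.

>>> step_arm(
  increments=[
    {"grip": 0, "delta_pos": [0, -0.001, -0.009], "twist": -1},
    {"grip": 0, "delta_pos": [0, 0, -0.009], "twist": 0},
    {"grip": 0, "delta_pos": [0, 0, -0.009], "twist": 0},
    {"grip": 0, "delta_pos": [0, 0, -0.009], "twist": 0},
    {"grip": 0, "delta_pos": [0, 0, -0.009], "twist": 0},
    {"grip": 0, "delta_pos": [0, 0, -0.008], "twist": 0},
    {"grip": 0, "delta_pos": [0, 0, -0.003], "twist": 0},
    {"grip": 0, "delta_pos": [0, 0, -0.003], "twist": 0},
    {"grip": 0, "delta_pos": [0, 0, -0.003], "twist": 0},
    {"grip": 0, "delta_pos": [0, 0, -0.003], "twist": 0},
  ],
)

```text
clock: 2.7
position: [0.4974, -0.0371, 0.0404]
ee_rot: [0.494, 0.507, 0.493, -0.506]
contact_force: [0.0, 0.0, 0.4]
width: 0.0002
```

>>> step_arm(
  increments=[
    {"grip": 0, "delta_pos": [0, 0, -0.0015], "twist": 0},
    {"grip": 0, "delta_pos": [0, 0, -0.0015], "twist": 0},
  ],
)

```text
clock: 2.87
position: [0.4972, -0.0369, 0.0373]
ee_rot: [0.494, 0.506, 0.493, -0.506]
contact_force: [-0.2, 0.7, -0.1]
width: -0.0001
```

>>> step_arm(
  increments=[
    {"grip": 0, "delta_pos": [0, 0, -0.0015], "twist": 0},
    {"grip": 0, "delta_pos": [0, 0, -0.0015], "twist": 0},
  ],
)

```text
clock: 3.03
position: [0.4972, -0.0369, 0.0344]
ee_rot: [0.494, 0.506, 0.493, -0.506]
contact_force: [0.3, -1.0, 0.2]
width: 0.0
```

>>> step_arm(
  increments=[
    {"grip": 0, "delta_pos": [0, 0, -0.001], "twist": 0},
    {"grip": 0, "delta_pos": [0, 0, 0], "twist": 0},
  ],
)

```text
clock: 3.2
position: [0.4969, -0.0368, 0.0332]
ee_rot: [-0.494, -0.506, -0.494, 0.506]
contact_force: [-0.2, 0.6, -0.0]
width: 0.0
```

No contact force at z 33 mm, although the tab should have resisted, so something disagrees. I look before going on.

Run:
```python
from st import *
e=snap('scene'); d=snap('top')
a=cv2.resize(e['img'][110:230,270:400,::-1],None,fx=4,fy=4,interpolation=cv2.INTER_CUBIC)
b=cv2.resize(d['img'][160:280,350:425,::-1],None,fx=4,fy=4,interpolation=cv2.INTER_CUBIC)
s=manip.get_state()
print(proj(e,s['position']),proj(d,s['position']))
cv2.imwrite('pics/c2.png',np.hstack([a,b]))
```

```text
t 3.2 pos [ 0.4969 -0.0368  0.0332] box [np.float64(-1.0), np.float64(0.7)] F [-0.2  0.6 -0. ] w 4.844964567962589e-05 jaw -1.5 dir [-0.  0. -1.]
[[329.188207   173.02704627]] [[366.87373936 219.43151502]]
```

View pics/c2.png

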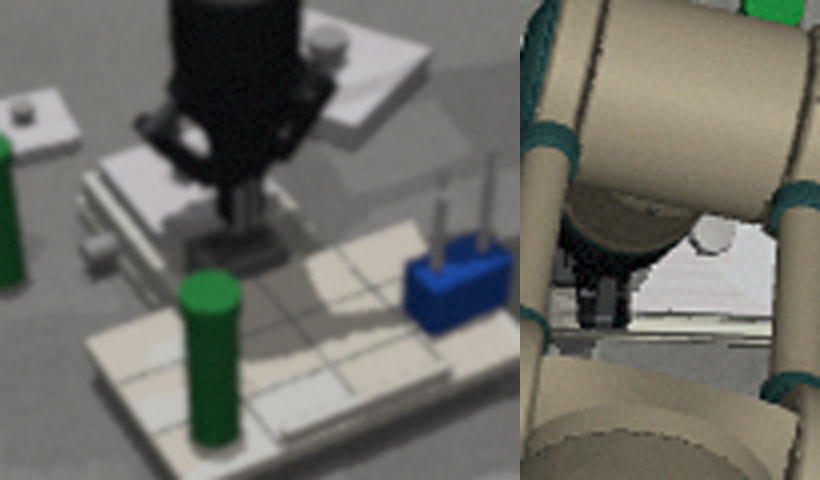

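The fingertips (crop 240,235) rest just above a still-raised tab, so the real tip is higher than reported. I keep going down by force.

>>> step_arm(
  increments=[
    {"grip": 0, "delta_pos": [0, 0, -0.0015], "twist": 0},
    {"grip": 0, "delta_pos": [0, 0, -0.0015], "twist": 0},
  ],
)

```text
clock: 3.47
position: [0.4972, -0.0369, 0.0304]
ee_rot: [0.494, 0.506, 0.493, -0.506]
contact_force: [0.1, -0.4, -0.6]
width: -0.0001
```

>>> step_arm(
  increments=[
    {"grip": 0, "delta_pos": [0, 0, -0.001], "twist": 0},
    {"grip": 0, "delta_pos": [0, 0, -0.001], "twist": 0},
  ],
)

```text
clock: 3.63
position: [0.497, -0.0369, 0.0282]
ee_rot: [-0.494, -0.506, -0.494, 0.506]
contact_force: [0.8, -0.3, 0.1]
width: 0.0001
```

>>> step_arm(
  increments=[
    {"grip": 0, "delta_pos": [0, 0, -0.001], "twist": 0},
    {"grip": 0, "delta_pos": [0, 0, -0.001], "twist": 0},
  ],
)

```text
clock: 3.8
position: [0.497, -0.0369, 0.0262]
ee_rot: [0.494, 0.506, 0.494, -0.506]
contact_force: [-0.4, 0.9, -0.0]
width: 0.0001
```

>>> step_arm(
  increments=[
    {"grip": 0, "delta_pos": [0, 0, -0.001], "twist": 0},
    {"grip": 0, "delta_pos": [0, 0, -0.001], "twist": 0},
  ],
)

```text
clock: 3.97
position: [0.497, -0.0369, 0.0242]
ee_rot: [0.494, 0.506, 0.494, -0.506]
contact_force: [-0.4, -0.7, 0.4]
width: -0.0001
```

>>> step_arm(
  increments=[
    {"grip": 0, "delta_pos": [0, 0, -0.001], "twist": 0},
    {"grip": 0, "delta_pos": [0, 0, -0.001], "twist": 0},
  ],
)

```text
clock: 4.13
position: [0.4971, -0.0369, 0.0222]
ee_rot: [0.494, 0.506, 0.494, -0.506]
contact_force: [0.1, 0.9, 0.4]
width: 0.0001
```

Run:
```python
from st import *
e=snap('scene')
s=manip.get_state()
print(proj(e,s['position']))
from fit import W
print(proj(e,W(p,[(.02,-.028,.045),(.02,.028,.045),(.02,0,.0345),(-.02,.028,.045)])))
cv2.imwrite('pics/c3.png',cv2.resize(e['img'][130:200,280:380,::-1],None,fx=8,fy=8,interpolation=cv2.INTER_CUBIC))
```

```text
t 4.1333 pos [ 0.4971 -0.0369  0.0222] box [np.float64(-1.1), np.float64(0.6)] F [0.1 0.9 0.4] w 5.819498813990473e-05 jaw -1.5 dir [ 0. -0. -1.]
[[329.31894561 176.44548056]]
[[322.83718846 177.848288  ]
 [342.86267034 170.68875703]
 [332.98556454 177.49501921]
 [335.10050366 161.96302834]]
```

View pics/c3.png

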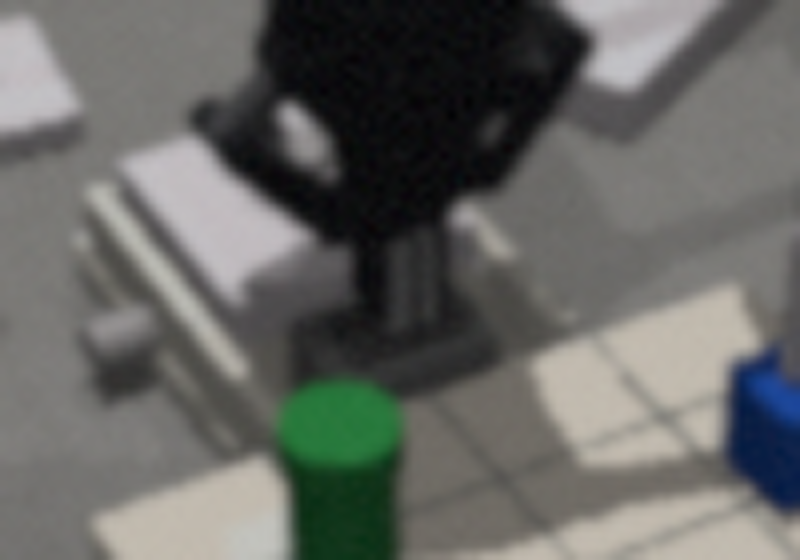

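The tip (crop 410,335) is still touching or just above the raised tab, so the reported z runs about 15 mm low. I continue in small force-watched steps.

>>> step_arm(
  increments=[
    {"grip": 0, "delta_pos": [0, 0, -0.001], "twist": 0},
    {"grip": 0, "delta_pos": [0, 0, -0.001], "twist": 0},
  ],
)

```text
clock: 4.4
position: [0.4972, -0.0369, 0.0203]
ee_rot: [0.494, 0.506, 0.493, -0.506]
contact_force: [0.3, -0.1, 0.8]
width: 0.0003
```

>>> step_arm(
  increments=[
    {"grip": 0, "delta_pos": [0, 0, -0.001], "twist": 0},
    {"grip": 0, "delta_pos": [0, 0, -0.001], "twist": 0},
  ],
)

```text
clock: 4.57
position: [0.4971, -0.0369, 0.0184]
ee_rot: [0.494, 0.506, 0.494, -0.506]
contact_force: [-0.4, 0.4, 3.4]
width: 0.0
```

>>> step_arm(
  increments=[
    {"grip": 0, "delta_pos": [0, 0, -0.001], "twist": 0},
    {"grip": 0, "delta_pos": [0, 0, -0.001], "twist": 0},
  ],
)

```text
clock: 4.73
position: [0.4971, -0.0369, 0.0165]
ee_rot: [0.494, 0.506, 0.493, -0.506]
contact_force: [-0.8, 1.3, 4.0]
width: -0.0
```

Contact came at reported z of about 0.019, at about 4 N. Full travel should end near 0.008.

>>> step_arm(
  increments=[
    {"grip": 0, "delta_pos": [0, 0, -0.001], "twist": 0},
    {"grip": 0, "delta_pos": [0, 0, -0.001], "twist": 0},
    {"grip": 0, "delta_pos": [0, 0, -0.001], "twist": 0},
    {"grip": 0, "delta_pos": [0, 0, -0.001], "twist": 0},
  ],
)

```text
clock: 5.07
position: [0.4971, -0.0369, 0.0123]
ee_rot: [0.494, 0.506, 0.493, -0.506]
contact_force: [-1.0, 0.0, 3.9]
width: 0.0001
```

>>> step_arm(
  increments=[
    {"grip": 0, "delta_pos": [0, 0, -0.001], "twist": 0},
    {"grip": 0, "delta_pos": [0, 0, -0.001], "twist": 0},
    {"grip": 0, "delta_pos": [0, 0, -0.001], "twist": 0},
  ],
)

```text
clock: 5.32
position: [0.4971, -0.0369, 0.0092]
ee_rot: [0.494, 0.506, 0.493, -0.506]
contact_force: [-1.0, 0.0, 3.4]
width: 0.0002
```

>>> step_arm(
  increments=[
    {"grip": 0, "delta_pos": [0, 0, -0.001], "twist": 0},
  ],
)

```text
clock: 5.4
position: [0.4972, -0.037, 0.0084]
ee_rot: [0.494, 0.506, 0.493, -0.506]
contact_force: [-2.5, 0.9, 16.6]
width: -0.0003
```

>>> step_arm(
  increments=[
    {"grip": 0, "delta_pos": [0, 0, -0.0003], "twist": 0},
    {"grip": 0, "delta_pos": [0, 0, 0], "twist": 0},
  ],
)

```text
clock: 5.57
position: [0.4971, -0.0369, 0.0085]
ee_rot: [0.494, 0.506, 0.493, -0.506]
contact_force: [-1.9, 0.7, 7.9]
width: 0.0003
```

>>> step_arm(
  increments=[
    {"grip": 0, "delta_pos": [0, 0, -0.001], "twist": 0},
    {"grip": 0, "delta_pos": [0, 0, 0], "twist": 0},
  ],
)

```text
clock: 5.73
position: [0.4972, -0.0369, 0.0084]
ee_rot: [0.494, 0.506, 0.493, -0.506]
contact_force: [-3.5, 0.6, 16.2]
width: 0.0001
```

Hard stop: z holds at 0.0084 while force rises to 16 N, after about 10.5 mm of travel at 4 N. So the tab is in, and true tip z is about reported + 26 mm. Next I lift and go behind the lid.

>>> step_arm(
  increments=[
    {"grip": 0, "delta_pos": [0, 0, 0.004], "twist": 0},
    {"grip": 0, "delta_pos": [0, 0, 0.01], "twist": 0},
    {"grip": 0, "delta_pos": [0, 0, 0.015], "twist": 0},
    {"grip": 0, "delta_pos": [0, 0, 0.015], "twist": 0},
    {"grip": 0, "delta_pos": [0, 0, 0.015], "twist": 0},
    {"grip": 0, "delta_pos": [0, 0, 0.015], "twist": 0},
    {"grip": 0, "delta_pos": [0, 0, 0.01], "twist": 0},
  ],
)

```text
clock: 6.32
position: [0.4975, -0.037, 0.0919]
ee_rot: [0.494, 0.507, 0.493, -0.506]
contact_force: [-0.9, 0.3, -0.3]
width: -0.0001
```

>>> step_arm(
  increments=[
    {"grip": 0, "delta_pos": [-0.0005, -0.02, 0], "twist": 0},
    {"grip": 0, "delta_pos": [-0.0005, -0.02, 0], "twist": 0},
    {"grip": 0, "delta_pos": [-0.0005, -0.02, 0], "twist": 0},
    {"grip": 0, "delta_pos": [-0.0005, -0.02, 0], "twist": 0},
    {"grip": 0, "delta_pos": [-0.0005, -0.02, 0], "twist": 0},
    {"grip": 0, "delta_pos": [-0.0005, -0.02, 0], "twist": 0},
    {"grip": 0, "delta_pos": [-0.0005, -0.02, 0], "twist": 0},
    {"grip": 0, "delta_pos": [0, 0, 0], "twist": 0},
  ],
)

```text
clock: 6.98
position: [0.494, -0.1804, 0.0906]
ee_rot: [-0.494, -0.507, -0.492, 0.507]
contact_force: [0.2, -0.4, 0.1]
width: 0.0
```

Run:
```python
from st import *
e=snap('scene'); s=manip.get_state(); q=s['position']
print(proj(e,[q,q+[0,0,.026]]))
cv2.imwrite('pics/c4.png',cv2.resize(e['img'][100:220,240:400,::-1],None,fx=5,fy=5,interpolation=cv2.INTER_CUBIC))
```

```text
t 6.9833 pos [ 0.494  -0.1804  0.0906] box [np.float64(-144.5), np.float64(0.3)] F [ 0.2 -0.4  0.1] w 2.989409458557906e-05 jaw -1.6 dir [ 0.001 -0.002 -1.   ]
[[303.65391802 126.41303433]
 [303.05940214 117.90870249]]
```

View pics/c4.png

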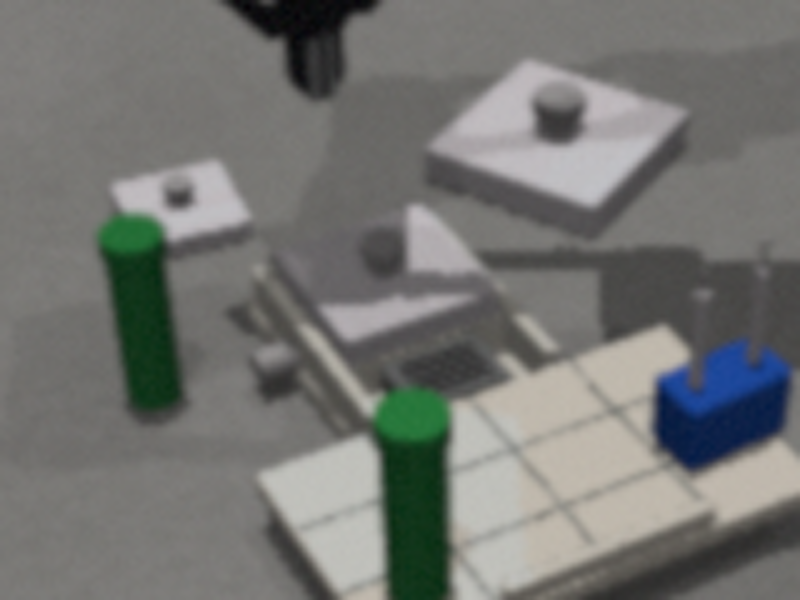

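The tab is now sunk (crop 450,370). The fingertip at px (303,119) matches reported z + 26 mm, with x and y fine. I descend behind the lid to true z of about 45 mm.

>>> step_arm(
  increments=[
    {"grip": 0, "delta_pos": [0, 0, -0.015], "twist": 0},
    {"grip": 0, "delta_pos": [0, 0, -0.015], "twist": 0},
    {"grip": 0, "delta_pos": [0, 0, -0.015], "twist": 0},
    {"grip": 0, "delta_pos": [0, 0, -0.015], "twist": 0},
    {"grip": 0, "delta_pos": [0, 0, -0.008], "twist": 0},
    {"grip": 0, "delta_pos": [0, 0, -0.004], "twist": 0},
    {"grip": 0, "delta_pos": [0, 0, 0], "twist": 0},
  ],
)

```text
clock: 7.62
position: [0.4929, -0.176, 0.0182]
ee_rot: [-0.493, -0.506, -0.494, 0.506]
contact_force: [0.1, -0.1, 0.6]
width: -0.0001
```

>>> step_arm(
  increments=[
    {"grip": 0, "delta_pos": [0, 0.004, 0], "twist": 0},
    {"grip": 0, "delta_pos": [0, 0.004, 0], "twist": 0},
    {"grip": 0, "delta_pos": [0, 0.004, 0], "twist": 0},
    {"grip": 0, "delta_pos": [0, 0.004, 0], "twist": 0},
    {"grip": 0, "delta_pos": [0.0002, 0.004, 0], "twist": 0},
    {"grip": 0, "delta_pos": [0.0002, 0.004, 0], "twist": 0},
  ],
)

```text
clock: 8.12
position: [0.4944, -0.153, 0.0196]
ee_rot: [0.494, 0.506, 0.493, -0.506]
contact_force: [-0.7, -1.0, 0.7]
width: 0.0002
```

Light contact (about 1 N). I push on, slowly.

>>> step_arm(
  increments=[
    {"grip": 0, "delta_pos": [0.0001, 0.004, 0], "twist": 0},
    {"grip": 0, "delta_pos": [0.0001, 0.004, 0], "twist": 0},
    {"grip": 0, "delta_pos": [0.0001, 0.004, 0], "twist": 0},
    {"grip": 0, "delta_pos": [0.0001, 0.004, 0], "twist": 0},
    {"grip": 0, "delta_pos": [0.0001, 0.004, 0], "twist": 0},
    {"grip": 0, "delta_pos": [0.0001, 0.004, 0], "twist": 0},
  ],
)

```text
clock: 8.62
position: [0.4946, -0.1286, 0.019]
ee_rot: [0.494, 0.506, 0.493, -0.506]
contact_force: [-0.1, -1.7, 1.4]
width: 0.0001
```

>>> step_arm(
  increments=[
    {"grip": 0, "delta_pos": [0.0001, 0.004, 0], "twist": 0},
    {"grip": 0, "delta_pos": [0.0001, 0.004, 0], "twist": 0},
    {"grip": 0, "delta_pos": [0.0001, 0.004, 0], "twist": 0},
    {"grip": 0, "delta_pos": [0.0001, 0.004, 0], "twist": 0},
    {"grip": 0, "delta_pos": [0.0001, 0.004, 0], "twist": 0},
    {"grip": 0, "delta_pos": [0.0001, 0.004, 0], "twist": 0},
  ],
)

```text
clock: 9.12
position: [0.4951, -0.1045, 0.019]
ee_rot: [0.494, 0.506, 0.494, -0.506]
contact_force: [-0.2, -1.7, 1.8]
width: 0.0004
```

>>> step_arm(
  increments=[
    {"grip": 0, "delta_pos": [0.0001, 0.004, 0], "twist": 0},
    {"grip": 0, "delta_pos": [0.0001, 0.004, 0], "twist": 0},
    {"grip": 0, "delta_pos": [0.0001, 0.004, 0], "twist": 0},
    {"grip": 0, "delta_pos": [0.0001, 0.004, 0], "twist": 0},
    {"grip": 0, "delta_pos": [0.0001, 0.004, 0], "twist": 0},
    {"grip": 0, "delta_pos": [0.0001, 0.004, 0], "twist": 0},
    {"grip": 0, "delta_pos": [0.0001, 0.004, 0], "twist": 0},
    {"grip": 0, "delta_pos": [0.0001, 0.004, 0], "twist": 0},
  ],
)

```text
clock: 9.78
position: [0.4959, -0.0725, 0.019]
ee_rot: [0.494, 0.506, 0.494, -0.506]
contact_force: [-0.2, -0.9, -0.6]
width: -0.0
```

>>> step_arm(
  increments=[
    {"grip": 0, "delta_pos": [0.0001, 0.004, 0], "twist": 0},
    {"grip": 0, "delta_pos": [0.0001, 0.004, 0], "twist": 0},
    {"grip": 0, "delta_pos": [0.0001, 0.004, 0], "twist": 0},
    {"grip": 0, "delta_pos": [0.0001, 0.004, 0], "twist": 0},
    {"grip": 0, "delta_pos": [0.0001, 0.004, 0], "twist": 0},
    {"grip": 0, "delta_pos": [0.0001, 0.004, 0], "twist": 0},
    {"grip": 0, "delta_pos": [0.0001, 0.004, 0], "twist": 0},
    {"grip": 0, "delta_pos": [0.0001, 0.003, 0], "twist": 0},
  ],
)

```text
clock: 10.45
position: [0.4967, -0.0414, 0.019]
ee_rot: [0.494, 0.506, 0.494, -0.506]
contact_force: [-0.5, -0.8, -0.7]
width: 0.0003
```

Run:
```python
from st import *
e=snap('scene')
cv2.imwrite('pics/c5.png',cv2.resize(e['img'][100:240,250:420,::-1],None,fx=4,fy=4,interpolation=cv2.INTER_CUBIC))
```

```text
t 10.45 pos [ 0.4967 -0.0414  0.019 ] box [np.float64(-5.5), np.float64(0.9)] F [-0.5 -0.8 -0.7] w 0.0002535454747633435 jaw -1.5 dir [ 0.  0. -1.]
```

View pics/c5.png

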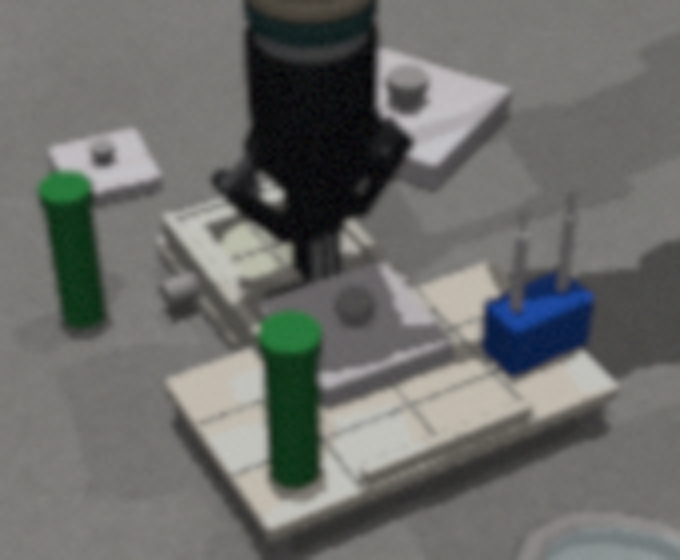

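The lid moved straight and the filter is visible (crop 245,250), but its rear still lies over the tab. I push 25 mm more so it rests wholly on the tile.

>>> step_arm(
  increments=[
    {"grip": 0, "delta_pos": [0.0001, 0.004, 0], "twist": 0},
    {"grip": 0, "delta_pos": [0.0001, 0.004, 0], "twist": 0},
    {"grip": 0, "delta_pos": [0.0001, 0.004, 0], "twist": 0},
    {"grip": 0, "delta_pos": [0.0001, 0.004, 0], "twist": 0},
    {"grip": 0, "delta_pos": [0.0001, 0.004, 0], "twist": 0},
    {"grip": 0, "delta_pos": [0.0001, 0.003, 0], "twist": 0},
    {"grip": 0, "delta_pos": [0, 0.002, 0], "twist": 0},
    {"grip": 0, "delta_pos": [0, 0, 0], "twist": 0},
  ],
)

```text
clock: 11.17
position: [0.4973, -0.0163, 0.0191]
ee_rot: [0.494, 0.506, 0.494, -0.506]
contact_force: [0.3, -0.3, -0.5]
width: 0.0001
```

>>> step_arm(
  increments=[
    {"grip": 0, "delta_pos": [0, -0.005, 0], "twist": 0},
    {"grip": 0, "delta_pos": [0, -0.015, 0], "twist": 0},
    {"grip": 0, "delta_pos": [0, -0.02, 0.005], "twist": 0},
    {"grip": 0, "delta_pos": [0, -0.02, 0.02], "twist": 0},
    {"grip": 0, "delta_pos": [0, -0.02, 0.03], "twist": 0},
    {"grip": 0, "delta_pos": [0, -0.03, 0.03], "twist": 0},
    {"grip": 0, "delta_pos": [-0.01, -0.035, 0.02], "twist": 0},
    {"grip": 0, "delta_pos": [-0.02, -0.035, 0.01], "twist": 0},
    {"grip": 0, "delta_pos": [-0.02, -0.035, 0.01], "twist": 0},
    {"grip": 0, "delta_pos": [-0.02, -0.035, 0.01], "twist": 0},
  ],
)

```text
clock: 12.0
position: [0.4263, -0.2682, 0.1544]
ee_rot: [0.494, 0.506, 0.493, -0.506]
contact_force: [-0.1, -0.5, -0.4]
width: 0.0002
```

>>> step_arm(
  increments=[
    {"grip": 0, "delta_pos": [-0.02, -0.035, 0], "twist": -3},
    {"grip": 0, "delta_pos": [-0.02, -0.035, 0], "twist": -3},
    {"grip": 0, "delta_pos": [-0.02, -0.035, 0], "twist": -3},
    {"grip": 0, "delta_pos": [-0.02, -0.035, 0], "twist": -3},
    {"grip": 0, "delta_pos": [-0.02, -0.03, 0], "twist": -3},
    {"grip": 0, "delta_pos": [-0.02, -0.03, 0], "twist": -3},
    {"grip": 0, "delta_pos": [-0.01, -0.02, 0], "twist": 0},
    {"grip": 0, "delta_pos": [0, 0, 0], "twist": 0},
  ],
)

```text
clock: 12.67
position: [0.2945, -0.4915, 0.1533]
ee_rot: [-0.408, -0.577, -0.406, 0.579]
contact_force: [0.1, 0.0, -0.8]
width: -0.0
```

Run:
```python
from st import *
from fit import W
d=snap('top')
print('knob expected', proj(d,W(p,(.0745,0,.07))))
cv2.imwrite('pics/c6.png',cv2.resize(d['img'][140:290,285:445,::-1],None,fx=4,fy=4,interpolation=cv2.INTER_CUBIC))
```

```text
t 12.6667 pos [ 0.2945 -0.4915  0.1533] box [np.float64(-460.2), np.float64(192.5)] F [ 0.1  0.  -0.8] w -7.043188642087251e-06 jaw -19.7 dir [-0.001 -0.003 -1.   ]
knob expected [[334.48608699 215.58529763]]
```

View pics/c6.png

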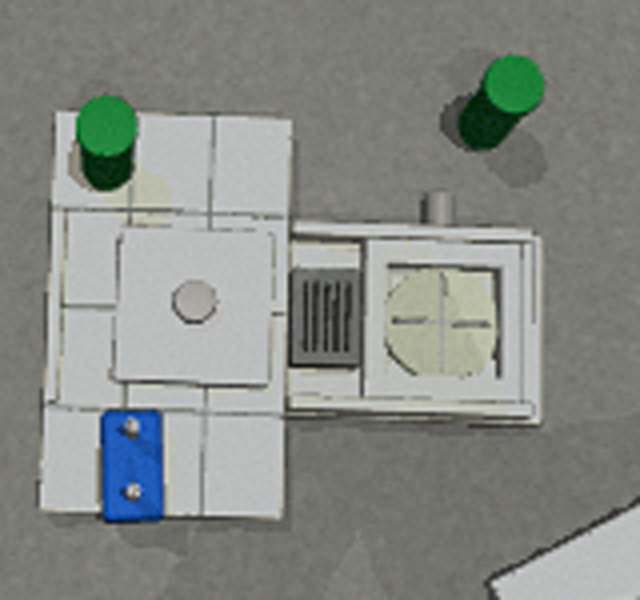

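The lid lies wholly on the tile: its knob is at px (333.5,215.2) against (334.5,215.6) expected. The seat is bare, the tab is sunk, and the tubes and holder are where they were. I hand in.

Run:
```python
from h import *
a=cv2.imread('pics/t0.png').astype(int); b=snap('top')['img'][:,:,::-1].astype(int)
f=np.abs(a-b).max(2)
for n,(u,v,w) in dict(tubeA=(311,176,10),tubeB=(410,166,12),holder=(318,256,14),petri=(176,192,24)).items(): print(n,(f[v-w:v+w,u-w:u+w]>40).mean().round(3))
print(manip.sign_off())
```

```text
tubeA 0.0
tubeB 0.0
holder 0.0
petri 0.0
the job is handed in; nothing more can be done
None
```

The filter box is open. I pressed the snap tab fully in, then pushed the lid off its seat onto the tile shelf, and handed the job in at about 13 s.

- **Tab:** it moved about 10.5 mm at 4 N, then held at a hard stop while the force rose to 16 N. I pressed it before pushing the lid.
- **Lid:** I pushed it along the guides with no more than about 2 N. Its middle is now at about box x 75 mm (it had to pass 22). It looks flat on the shelf in the last top picture, with the knob within 1 px of where I expected it, and the filter seat fully uncovered.
- **Bystanders:** comparing the top camera images from start and end shows no change at either tube, the loop holder or the petri dishes.
- **Arm:** it is clear of everything.

**Disagreement:** with the gripper shut, the fingertips were about 26 mm higher than the reported tool position. I found this from the contact force and the camera, and corrected the push height for it.

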